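Set out the outrigger foot of a laboratory rod stand

TASK

The rod stand is about to carry the heavy stirrer. Slide the foot carrier out along the outrigger bar with its foot clear of the plate, stop its collar between the two ring marks so that it covers neither, then screw the foot down by its knob until it just touches the bearing plate, without jamming it tight. Leave the glassware and tools around it where they are.

Things in the scene. Friction and masses are not known exactly. Their poses are not given: they have to be found in the camera images.
- stand: Fixed grey rod stand: base plate 200 x 240 mm, 400 mm upright rod. Origin on the bench under the middle of the base; x axis along the horizontal outrigger bar, z up. The bar is bright steel, 16 mm in diameter, axis 60 mm above the bench; it runs from a socket block (face 90 mm from the origin) to a black end cap 468 mm from the origin.
- mark: Two thin black rings round the bar, each 2 mm wide, 39 mm apart centre to centre (37 mm clear between them). Origin midway between them on the bar's axis; x axis along the bar, outward from the stand. They do not move or hinder the collar.
- collar (a point): Centre of the collar's bore, on the bar's axis. The collar is an aluminium block 32 mm long along the bar, 36 mm wide, from 20 mm below to 38 mm above this point: 30 mm of it stands clear above the bar and can be pinched from above by its end faces, fingers in line with the bar. It only slides along the bar, with a drag of about 6 N, and stays where left. It starts between stand and mark.
- carrier: The foot carrier: collar, bracket and screw foot, one piece along the bar. Origin at the collar point, axes as the stand's. A bracket arm, level with the bar, leads to its -y side and ends, with its centre 70 mm from the bar's axis, in an upright boss 26 mm in diameter, top 13 mm above the bar's axis. The screw foot's 10 mm threaded spindle stands upright in this boss.
- knob_axis (a point): Point on the screw foot's vertical axis at the level of the bar's axis, 70 mm beside the collar. Above it is a black round knob 32 mm in diameter, 24 mm tall, its top 78 to 82.5 mm above this point. Turned clockwise from above, knob, spindle and foot go down together, 6 mm a full turn; the thread drags with 0.04 N m and holds where left. Several grasps may be needed.
- bearing_plate: Loose dark steel plate 80 x 80 x 8 mm (0.4 kg) on the bench below the foot's place at the mark. Origin under its middle. The round rubber-soled foot (40 mm) starts 1 to 4.3 mm above its top: 0.2 to 0.7 of a turn, never the same. The sole gives about 1 mm per 20 N; once it bears on the plate the knob turns harder, by roughly 0.015 N m per newton of contact force.
- beaker: Bystander: glass beaker 86 mm in diameter, 118 mm tall. Origin under its middle.
- basket: Bystander: six-tube disintegration basket, 88 mm in diameter, 88 mm tall, with a thin hanger rod to 196 mm. Origin under its middle.
- amber_bottle: Bystander: amber bottle 58 mm in diameter, 115 mm tall, beyond the end of the bar. Origin under its middle.
- vial: Bystander: small glass vial 27 mm in diameter, 48 mm tall, beside the bar on the side away from the knob. Origin under its middle.
- spatula: Bystander: steel spatula 170 mm long lying on the bench.
- dish: Bystander: small white dish 72 mm in diameter, 16 mm tall.
- spanner: Bystander: spanner 150 mm long lying on the bench.
There are look-alikes about, which are no part of the job. Of the things like the bearing_plate, leave any that is green, purple or red; of the rest the smaller one is meant.

How it is judged:
By the outcome, as a careful person would: the job done as asked, in the order asked, and still so for the second after the job is handed in, with the robot touching nothing.
It also fails if it takes over 72 s, if anything falls off the work surface, if the arm or the gripper's body presses on something with over 40 N, if the wrist force passes 120 N, or if a joint passes its speed limit or range.

ROBOT

A 6-joint arm with a two-finger parallel gripper is mounted at the origin on the work surface. World frame = base frame: x ahead of the robot, y to its left, z up, the work surface at z = 0. Lengths are in m, angles in rad, forces in N, time in s.
With the tool pointing down it reaches from about 0.325 to 0.875 m from the base axis. Payload 4.4 kg.
Tool frame: the origin (TCP) lies between the finger pads; the fingertips stand 25 mm ahead of it and the grasp point (between the pads) lies 6 mm ahead of it; z points along the fingers, y is the line along which they close (so a half turn about z gives the same grasp; the last joint's range is limited). The gripper opens to 85 mm and grips with 20 to 120 N. Pads are 22 mm wide; open, the fingers measure 114 mm over their backs; the gripper's body (76 mm by 85 mm) begins 54 mm behind the grasp point. The pads swing forward as they close: fully open they stand 13 mm farther back than shut.
Start: joints at [1.016, 0.207, 1.542, -0, 1.393, -0.15], TCP at [0.226, 0.529, 0.256] pointing down, gripper open.
Joint ranges: [-2.73, 2.73], [-0.86, 2.22], [0.23, 2.46], [-1.11, 4.25], [0.08, 2.63], [-2.82, 2.82]. Speed limits (rad/s): [2.79, 2.79, 3.14, 3.14, 3.14, 3.14].

INTERFACE

Orientations are given as a unit quaternion [w, x, y, z].
In Python, from plant import * gives the robot as it stands. The module is installed in compiled form; this text tells all that it offers. Calls block until the motion is done:
- move_ptp(position, orientation): joint-space move of the TCP to a pose.
- servo_line(position, speed=0.15, frame=None, guard=None): straight line of the TCP; frame=None keeps the orientation; speed is the mean speed in m/s. With guard (N) it stops when the force on the tool has changed by that much, and returns True; else False.
- goto_joints(angles): joint-space move.
- move_gripper(opening, f_grip=None): opening from 0.0 (shut) to 1.0 (fully open); f_grip is the grip in N (None keeps the last); returns when the fingers have stopped.
- pause(seconds).
- ik(position, orientation): joint angles nearest the present ones, or None.
- observe(): the state.
- get_image(name): name is "scene" or "side" or "wrist"; returns a dict with "frame" (384x512x3 uint8, red, green, blue), "fx", "fy", "cx", "cy" (pixels), "k1" (the pictures are not rectified: a ray, as slopes to the right and down, at radius r is drawn at 1 + k1 r^2 times it, then the intrinsics apply), "view" (4x4, takes a point from world to camera coordinates). Camera axes: x right, y down, z forward; pixel columns grow to the right and rows downward; lengths in m; the calibration is good to about 2 mm. A picture is of the moment at which its call begins. There is no depth.
A pose or a line that the arm cannot do raises IKError and nothing moves.
- sign_off(): hands the job in; it is judged then, once.
Trained networks look in a picture, given as the dict that the camera call returned (one of the last four; its "shot" number tells which), for a name from the list of things; names that differ only in an ending like _2 or _b are one class to them, and where a whole thing is asked for, a point or a joint stands for the part that bears it (a point fixed in the world has none). Each returns a list of dicts, best first, with "confidence" (0 to 1); they miss things now and then, are a little off and sometimes report something else, mostly with a low value. They report only what shows in the picture. A call takes as long as a camera call. They do not tell look-alikes from the thing itself.
- recognise(picture, query): "bbox" ([left, top, right, bottom] in pixels, round what is visible of it).
The state is a dict: "t": time; "q": joint angles; "joint_vel": joint speeds; "joint_efforts": joint torques, N m; "position": TCP position; "orientation": TCP orientation; "force": force on the tool from outside, world axes, zero at the start; "torque": the same for the moment, N m; "grip_width": opening from 0.0 (shut) to 1.0 (fully open); "grip_force": force on a finger pad.
Only numpy, scipy, OpenCV 4.12 (cv2) and the standard library are available. Lean on these libraries where they do the work, as an engineer would, in place of code of your own. Each camera call takes 0.05 s, during which the arm holds its last target. There are 200 camera calls.

## Working session

There is one attempt and no reset: what is moved stays moved. The work goes in short steps, each a Python script; the robot and the scene stay as the last script left them, time stands still between calls to the robot, and variables do not carry over. Pictures are saved under pics/ and viewed, at most 10 in all, crops included, and the job is handed in when it is done.

```bash
mkdir -p pics; cat > h.py <<'E'
from plant import *
import numpy as np, cv2
def ray(p,u,v):
    xd=np.array([(u-p["cx"])/p["fx"],(v-p["cy"])/p["fy"]]); x=xd.copy()
    for _ in range(20): x=xd/(1+p["k1"]*(x@x))
    V=np.array(p["view"]); R=V[:3,:3]; 
    return -R.T@V[:3,3], R.T@np.array([x[0],x[1],1.])
def at_z(p,u,v,z):
    o,d=ray(p,u,v); return o+d*(z-o[2])/d[2]
def proj(p,X):
    V=np.array(p["view"]); c=V[:3,:3]@np.array(X)+V[:3,3]; s=c[:2]/c[2]; s=s*(1+p["k1"]*(s@s))
    return s*[p["fx"],p["fy"]]+[p["cx"],p["cy"]]
def save(p,n,crop=None,k=1):
    f=cv2.cvtColor(np.array(p["frame"]),cv2.COLOR_RGB2BGR)
    if crop: f=f[crop[1]:crop[3],crop[0]:crop[2]]
    cv2.imwrite("pics/"+n,cv2.resize(f,None,fx=k,fy=k,interpolation=cv2.INTER_CUBIC))
E
python3 - <<'E'
from h import *
import pickle
for n in ["scene","side"]:
    p=get_image(n); save(p,n+"1.png",k=1.55); pickle.dump(p,open(n+".pkl","wb"))
    V=np.array(p["view"]); print(n,(-V[:3,:3].T@V[:3,3]).round(3),p["fx"],p["k1"])
    for q in ["stand","mark","collar","knob_axis","bearing_plate","beaker","basket","amber_bottle","vial","spatula","dish","spanner"]:
        print(q,[(np.round(r["bbox"]).tolist(),round(r["confidence"],2)) for r in recognise(p,q)][:4])
print(observe())
E
```

```text
scene [0.845 0.582 0.674] 348.72724495795705 -0.10743109679895209
stand [([215.0, 168.0, 406.0, 383.0], 0.6)]
mark []
collar [([269.0, 212.0, 312.0, 265.0], 0.57)]
knob_axis [([269.0, 209.0, 313.0, 264.0], 0.83)]
bearing_plate [([204.0, 135.0, 245.0, 156.0], 0.78), ([393.0, 260.0, 442.0, 301.0], 0.73), ([253.0, 205.0, 294.0, 231.0], 0.6), ([360.0, 221.0, 399.0, 239.0], 0.59)]
beaker [([178.0, 228.0, 219.0, 289.0], 0.93)]
basket [([174.0, 177.0, 210.0, 236.0], 0.72)]
amber_bottle [([188.0, 148.0, 210.0, 186.0], 0.64)]
vial [([224.0, 231.0, 240.0, 255.0], 0.75)]
spatula [([269.0, 175.0, 310.0, 213.0], 0.58), ([173.0, 176.0, 211.0, 235.0], 0.24)]
dish [([254.0, 164.0, 277.0, 179.0], 0.74), ([255.0, 206.0, 291.0, 235.0], 0.72)]
spanner [([311.0, 229.0, 361.0, 271.0], 0.85), ([214.0, 168.0, 405.0, 382.0], 0.7)]
side [0.444 0.813 0.866] 353.4143034657647 -0.021606701765594642
stand [([178.0, 164.0, 276.0, 331.0], 0.97)]
mark []
collar [([229.0, 214.0, 274.0, 250.0], 0.83), ([291.0, 187.0, 311.0, 228.0], 0.18)]
knob_axis [([231.0, 216.0, 273.0, 254.0], 0.91)]
bearing_plate [([323.0, 252.0, 
[... 583 characters left out ...]
, 'q': array([ 1.01545850e+00,  2.06585597e-01,  1.54150543e+00, -2.18071449e-05,
        1.39349044e+00, -1.50516672e-01]), 'joint_vel': array([-9.22373513e-04, -1.58121924e-03, -4.87364567e-05, -5.28360072e-05,
        3.89643301e-05,  1.12222514e-03]), 'joint_efforts': array([-5.83483434e-04, -3.83048022e+01, -2.91970003e+01, -2.12958635e-04,
        1.01507390e-03,  6.92948717e-06]), 'position': array([0.22649227, 0.52851526, 0.25628728]), 'orientation': array([1.20032831e-05, 2.01029393e-01, 9.79585210e-01, 1.53572743e-06]), 'force': array([ 1.28938622,  0.24264309, -0.89005064]), 'torque': array([0.00981347, 0.00886814, 0.04176475]), 'grip_force': 0.0, 'grip_width': 1.0013644152309726}
```

View pics/scene1.png

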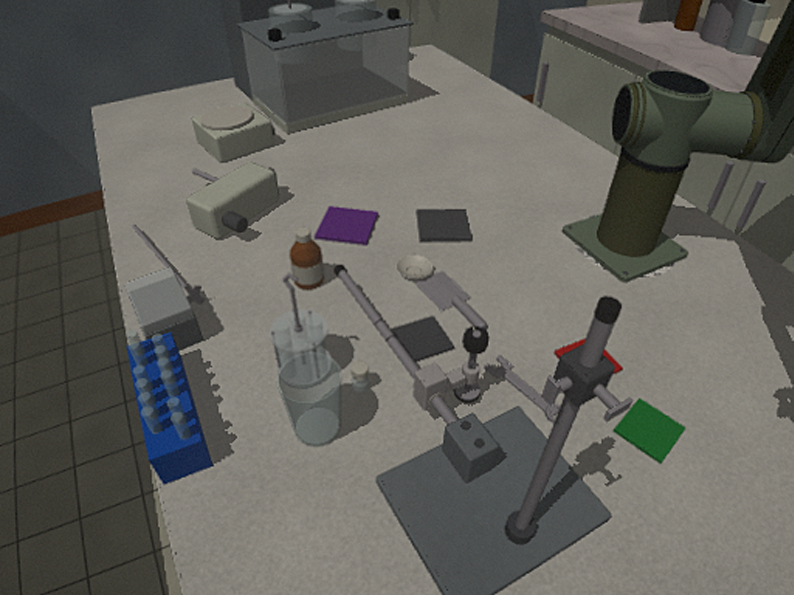

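View pics/side1.png

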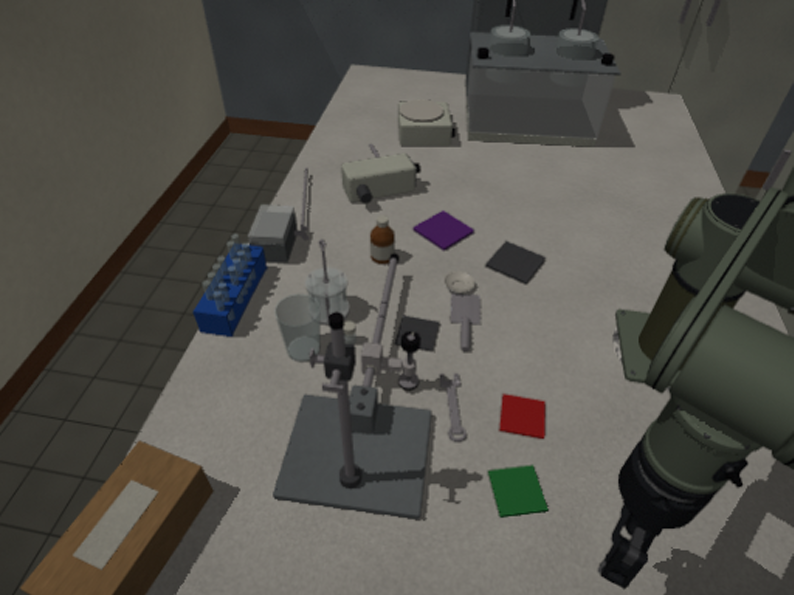

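```bash
python3 - <<'E'
from h import *
import pickle
a=pickle.load(open("scene.pkl","rb"));b=pickle.load(open("side.pkl","rb"))
k=1.55
for n,u,v,z in [("cap",(341,270),(394,261),.06),("collar",(432,388),(373,358),.07),("knob",(476,338),(410,342),.12),("plate",(424,340),(419,333),.008),("otherplate",(444,225),(516,262),.008),("rodbase",(521,528),(349,478),.01),("bottle top",(305,236),(383,222),.115),("vial",(361,385),(350,335),.0),("knobtop",(476,329),(410,335),.14)]:
    u=np.array(u)/k;v=np.array(v)/k
    o1,d1=ray(a,*u);o2,d2=ray(b,*v)
    s=np.linalg.lstsq(np.c_[d1,-d2],o2-o1,rcond=None)[0]
    P,Q=o1+d1*s[0],o2+d2*s[1]
    print(n,((P+Q)/2).round(4),round(np.linalg.norm(P-Q),4),at_z(a,*u,z).round(3),at_z(b,*v,z).round(3))
# base corners
for u,v in [((377,480),(302,396)),((518,407),(432,408)),((609,517),(421,515)),((480,594),(275,496))]:
    print(at_z(a,u[0]/k,u[1]/k,.01).round(3),at_z(b,v[0]/k,v[1]/k,.01).round(3))
p=get_image("wrist");o=observe()
V=np.array(p["view"]);print(-V[:3,:3].T@V[:3,3]-o["position"],V[:3,:3].round(2),p["fx"],p["k1"])
E
```

```text
cap [ 0.5928 -0.1093  0.0581] 0.0054 [ 0.593 -0.111  0.06 ] [ 0.592 -0.103  0.06 ]
collar [0.5816 0.1895 0.0701] 0.0063 [0.583 0.193 0.07 ] [0.581 0.186 0.07 ]
knob [0.5138 0.1867 0.1324] 0.0011 [0.506 0.177 0.12 ] [0.515 0.177 0.12 ]
plate [ 0.5118  0.0486 -0.0018] 0.0058 [0.518 0.06  0.008] [0.511 0.053 0.008]
otherplate [ 0.3136 -0.2172  0.0037] 0.0028 [ 0.318 -0.21   0.008] [ 0.314 -0.214  0.008]
rodbase [0.5765 0.4066 0.032 ] 0.0015 [0.567 0.4   0.01 ] [0.58  0.397 0.01 ]
bottle top [ 0.6315 -0.1778  0.1053] 0.0033 [ 0.636 -0.162  0.115] [ 0.629 -0.168  0.115]
vial [0.6505 0.095  0.0112] 0.0104 [0.649 0.093 0.   ] [0.653 0.079 0.   ]
knobtop [0.5147 0.1848 0.1487] 0.0012 [0.509 0.177 0.14 ] [0.516 0.178 0.14 ]
[0.7   0.256 0.01 ] [0.704 0.252 0.01 ]
[0.459 0.244 0.01 ] [0.461 0.234 0.01 ]
[0.456 0.443 0.01 ] [0.453 0.438 0.01 ]
[0.657 0.444 0.01 ] [0.691 0.449 0.01 ]
[-0.06270419  0.02627868  0.11764205] [[ 0.39  0.92  0.  ]
 [ 0.89 -0.38  0.27]
 [ 0.25 -0.11 -0.96]] 296.2371955333853 -0.032723750252190764
```

```bash
python3 - <<'E'
from h import *
import pickle
D=[0,0,1,0]
move_ptp([0.38,0.1,0.35],D)
move_ptp([0.53,0.06,0.26],D)
p=get_image("wrist");save(p,"w1.png",k=1.55);pickle.dump(p,open("w1.pkl","wb"))
for q in ["mark","collar","knob_axis","bearing_plate","vial","beaker"]:
    print(q,[(np.round(r["bbox"]).tolist(),round(r["confidence"],2)) for r in recognise(p,q)][:4])
o=observe();print(o["t"],o["q"],o["position"])
E
```

```text
mark [([232.0, 218.0, 234.0, 230.0], 0.56)]
collar [([342.0, 134.0, 426.0, 245.0], 0.68)]
knob_axis [([339.0, 133.0, 424.0, 248.0], 0.9)]
bearing_plate [([3.0, 115.0, 28.0, 187.0], 0.97), ([0.0, 0.0, 53.0, 50.0], 0.9), ([216.0, 118.0, 281.0, 188.0], 0.65), ([491.0, 0.0, 512.0, 15.0], 0.51)]
vial [([268.0, 243.0, 294.0, 278.0], 0.55)]
beaker [([283.0, 284.0, 342.0, 334.0], 0.66)]
4.15 [-4.90169552e-02  1.12795553e-01  1.63920775e+00  6.02982903e-05
  1.38749608e+00 -1.62037605e+00] [0.52987625 0.06032719 0.2612136 ]
```

View pics/w1.png

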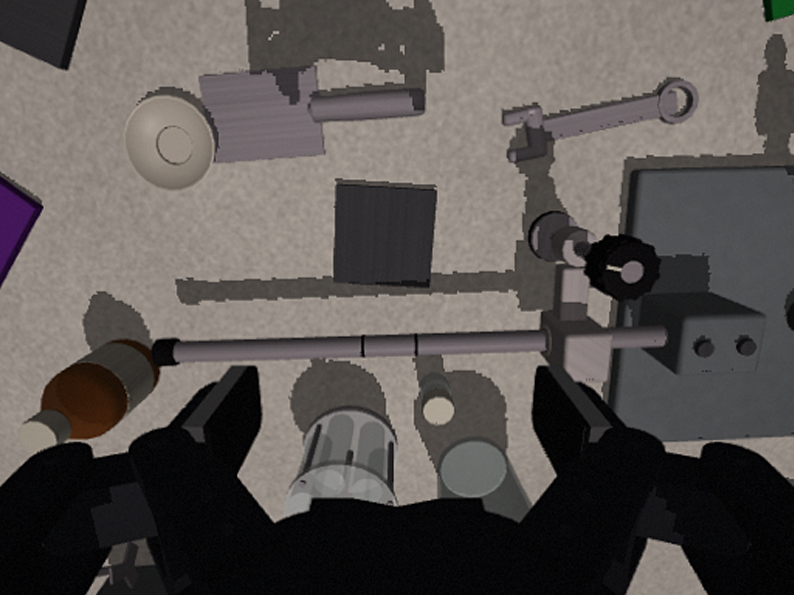

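Wrist picture: rings on the bar at (234,223) and (268,222), collar at ~(372,225), knob top ~(402,172). The dark plates are at (248,150), lying beside the mark, and at (25,15), which is larger. Green (505,5), purple (10,148) and the red one in the side view are excluded by colour.

```bash
python3 - <<'E'
from h import *
import pickle
p=pickle.load(open("w1.pkl","rb"))
save(p,"w1c.png",crop=(200,105,440,260),k=3.3)
g=cv2.cvtColor(p["frame"],cv2.COLOR_RGB2GRAY).astype(float)
# bar centreline: columns, bright band
pr=[]
for c in list(range(125,230,5))+list(range(275,345,5)):
    col=g[208:245,c]; gr=np.diff(cv2.GaussianBlur(col.reshape(-1,1),(1,5),1).ravel())
    pr.append((c,round(208+np.argmax(gr)+.5),round(208+np.argmin(gr)+.5)))
print(pr[::4])
s=g[220:227,225:280].mean(0).round(0);print(s)
for u,v in [(234,223),(268.3,222)]: print(at_z(p,u,v,.068).round(4),at_z(p,u,v,.06).round(4))
print("plate",[at_z(p,u/1.55,v/1.55,.008).round(4) for u,v in [(337,181),(437,187),(430,286),(334,283)]])
print("big plate",[at_z(p,u/1.55,v/1.55,.008).round(4) for u,v in [(69,69),(86,0),(0,43)]])
print("cap",at_z(p,107,227,.06), "collar top edges",[at_z(p,u/1.55,v/1.55,.098).round(4) for u,v in [(552,378),(608,382),(543,313),(610,317)]])
print("knob top",at_z(p,632/1.55,271/1.55,.14),"vial top",at_z(p,438/1.55,409/1.55,.048),"beaker",at_z(p,473/1.55,467/1.55,.118),"spatula handle",at_z(p,420/1.55,100/1.55,.01),"spanner",at_z(p,520/1.55,117/1.55,.01))
E
```

```text
[(125, 234, 220), (145, 232, 218), (165, 232, 236), (185, 232, 218), (205, 220, 216), (225, 230, 216), (290, 228, 214), (310, 228, 214), (330, 228, 212)]
[ 92.  92.  92.  93.  94.  94.  95.  99.  14.  18.  99.  97.  96.  96.
  96.  96.  97.  97.  97.  96.  98.  97.  98.  98.  99.  99. 100.  99.
 100. 100. 100. 100. 100. 100. 101. 102. 101. 101. 102. 102. 103. 106.
  75.   8.  51. 106. 104. 104. 103. 103. 103. 104. 104. 104. 104.]
[0.5871 0.0362 0.068 ] [0.5903 0.0356 0.06  ]
[0.5859 0.0746 0.068 ] [0.5891 0.075  0.06  ]
plate [array([0.473, 0.014, 0.008]), array([0.4776, 0.0925, 0.008 ]), array([0.5581, 0.0886, 0.008 ]), array([0.5556, 0.0088, 0.008 ])]
big plate [array([ 0.3894, -0.1859,  0.008 ]), array([ 0.343 , -0.1655,  0.008 ]), array([ 0.37  , -0.2365,  0.008 ])]
cap [ 0.59575367 -0.11267118  0.06      ] collar top edges [array([0.5983, 0.1649, 0.098 ]), array([0.6015, 0.2033, 0.098 ]), array([0.5525, 0.1547, 0.098 ]), array([0.5553, 0.1987, 0.098 ])]
knob top [0.51526227 0.18652005 0.14      ] vial top [0.64986596 0.09410091 0.048     ] beaker [0.65295676 0.11117621 0.118     ] spatula handle [0.41377322 0.07815401 0.01      ] spanner [0.4254623  0.15398098 0.01      ]
```

View pics/w1c.png

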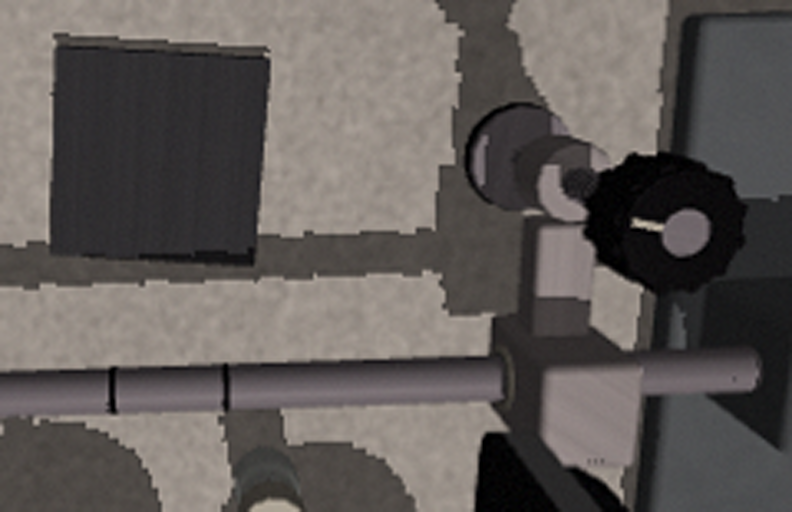

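```bash
cat >> h.py <<'E'
def yaw(a): return [0,-np.sin(a/2),np.cos(a/2),0]   # tool down, tool y at angle a ccw from world +y
A=0.036; BX=np.array([np.sin(A),-np.cos(A)])  # bar direction
E
python3 - <<'E'
from h import *
import pickle
a=pickle.load(open("scene.pkl","rb"));b=pickle.load(open("side.pkl","rb"));k=1.55
o1,d1=ray(a,288/k,278/k);o2,d2=ray(b,323/k,243/k)
s=np.linalg.lstsq(np.c_[d1,-d2],o2-o1,rcond=None)[0];print("hanger",o1+d1*s[0],o2+d2*s[1])
o1,d1=ray(a,585/k,375/k);o2,d2=ray(b,340/k,355/k)
s=np.linalg.lstsq(np.c_[d1,-d2],o2-o1,rcond=None)[0];print("clamp",o1+d1*s[0],o2+d2*s[1])
p=[.585,.189]
move_ptp([*p,.20],yaw(A))
w=get_image("wrist");save(w,"w2.png",k=1.2)
print(servo_line([*p,.102],.1,guard=8))
w=get_image("wrist");save(w,"w3.png",k=1.2)
o=observe();print(o["t"],o["position"],o["force"])
E
python3 -c "
import cv2,numpy as np
cv2.imwrite('pics/w23.png',cv2.resize(np.vstack([cv2.imread('pics/w2.png')[100:],cv2.imread('pics/w3.png')[100:]]),(600,600)))"
```

```text
hanger [0.71585624 0.00923192 0.18206251] [0.71585611 0.00922529 0.18207025]
clamp [0.57829995 0.40767476 0.33247356] [0.57621711 0.39985551 0.33807908]
False
6.0417 [0.58583353 0.18918641 0.10308543] [-0.07154543 -0.41539892  0.94561684]
```

View pics/w23.png

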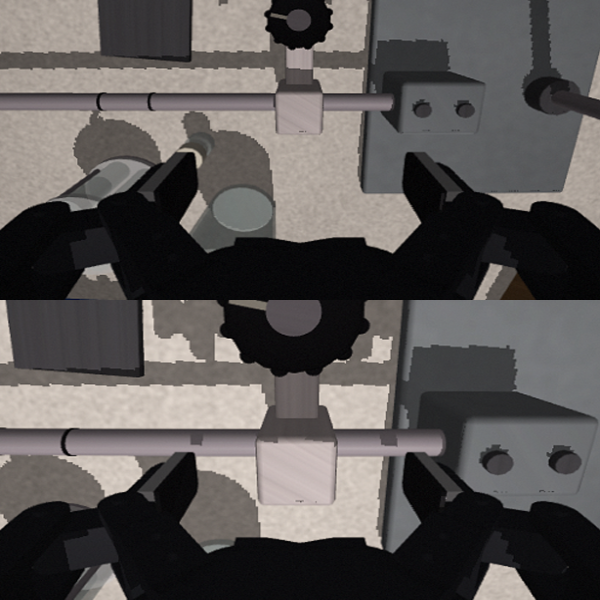

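```bash
python3 - <<'E'
from h import *
import pickle
move_gripper(0.0,40)
o=observe();print(o["t"],o["position"],o["grip_width"],o["grip_force"],o["force"])
servo_line([.5855+.036*.1337,.0555,.102],.08)
o=observe();print(o["t"],o["position"],o["grip_width"],o["grip_force"],o["force"])
w=get_image("wrist");save(w,"w4.png",k=1.5);pickle.dump(w,open("w4.pkl","wb"))
E
```

```text
6.5833 [0.58513333 0.1886543  0.10248568] 0.36559117384730516 42.5125515460968 [-0.89422175 -1.05838603  4.42389256]
8.4 [0.58981406 0.05706554 0.10246276] 0.3663445373088536 42.87827253341675 [-3.69299394  4.30837828  6.00455631]
```

View pics/w4.png

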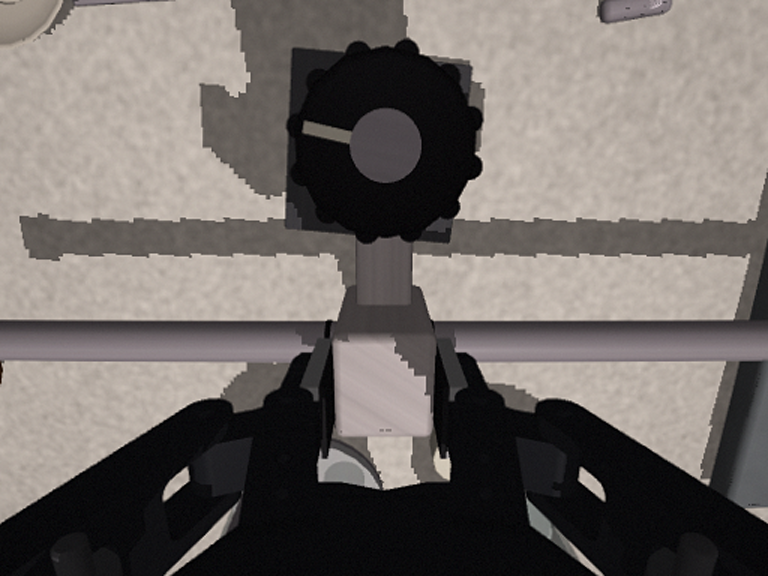

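```bash
python3 - <<'E'
from h import *
import pickle
servo_line([.5900,.0538,.102],.02)
o=observe();print(o["t"],o["position"],o["force"])
w=get_image("wrist");save(w,"w5.png")
g=cv2.cvtColor(w["frame"],cv2.COLOR_RGB2GRAY)[213:226,205:305]
cv2.imwrite("pics/a.png",cv2.resize(g,None,fx=7.5,fy=7.5))
move_gripper(0.8)
o=observe();print(o["t"],o["position"],o["force"])
servo_line([.5900,.0553,.19],.15)
move_ptp([.545,.055,.2],yaw(A))
w=get_image("wrist");save(w,"w6.png",crop=(156,100,356,250),k=4);pickle.dump(w,open("w6.pkl","wb"))
o=observe();print(o["t"],o["position"],o["force"],o["torque"])
E
```

```text
8.7 [0.58985946 0.05547315 0.10249604] [-2.52489906  4.76563912  6.00372403]
9.2 [0.58998982 0.05353775 0.10179595] [ 0.01551736  0.4766153  -0.59188346]
10.2833 [0.54414771 0.05502586 0.19870658] [-0.25695178 -0.16144336  0.77911157] [-0.04541731 -0.05803838  0.01453396]
```

View pics/w6.png

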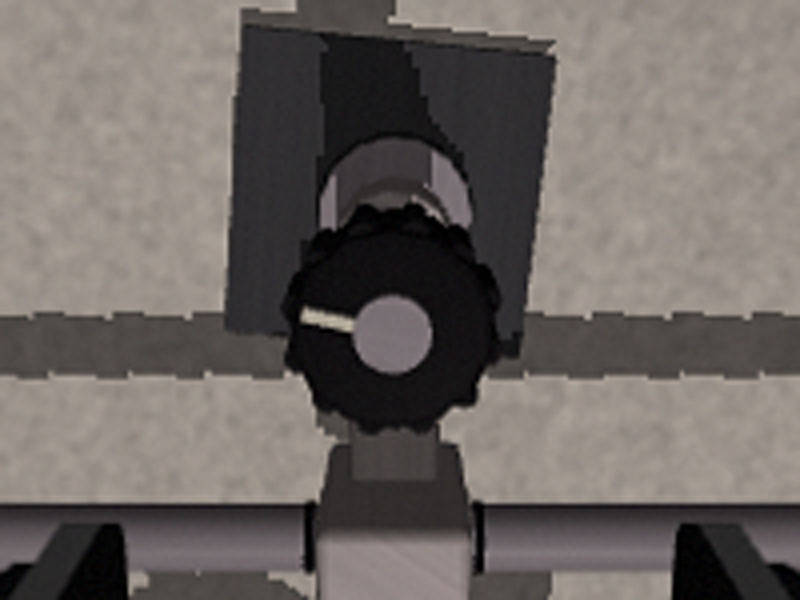

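The picture shows the rings at (233.5,234) and (276,234). The collar lies between them with bare bar on both sides and is centred within about 0.5 mm. The knob centre is at (254,184). Next I grasp the knob, starting near the low end of joint 6.

```bash
python3 - <<'E'
from h import *
import pickle
w=pickle.load(open("w6.pkl","rb"))
for z in (.138,.1425): print(at_z(w,254,183.75,z))
K=np.array([.5198,.0527]); z0=.132
o=observe();print(o["q"])
for a in np.arange(0,3.0,.2):
    q=ik([*K,z0],yaw(a)); 
    if q is not None: print(round(a,1),np.round(q,2)[[0,3,4,5]])
E
```

```text
[0.5209926  0.05289348 0.138     ]
[0.51983887 0.05287317 0.1425    ]
[-5.74902860e-02  2.03049465e-01  1.67021236e+00  3.32913738e-06
  1.27024702e+00 -1.66423282e+00]
0.0 [-0.06 -0.    1.12 -1.64]
0.2 [-0.06 -0.    1.12 -1.84]
0.4 [-0.06 -0.    1.12 -2.04]
0.6 [-0.06 -0.    1.12 -2.24]
0.8 [-0.06 -0.    1.12 -2.44]
1.0 [-0.06 -0.    1.12 -2.64]
2.0 [-0.06 -0.    1.12  2.65]
2.2 [-0.06 -0.    1.12  2.45]
2.4 [-0.06 -0.    1.12  2.25]
2.6 [-0.06 -0.    1.12  2.05]
2.8 [-0.06 -0.    1.12  1.85]
```

```bash
cat >> h.py <<'E'
K=np.array([.5200,.0528]); z0=.132; a0=1.05
def turn(th,log=True):
    "go to th rad clockwise from the start grasp, following the thread"
    goto_joints(ik([*K,z0-.006*th/(2*np.pi)],yaw(a0-th)))
    s=[observe() for _ in range(1)]; pause(.06); s.append(observe())
    t=np.mean([x["torque"] for x in s],0); f=np.mean([x["force"] for x in s],0)
    if log: print(round(th,3),round(s[-1]["t"],2),"T",t.round(3),"F",f.round(1),"q6",round(s[-1]["q"][5],3))
    return t,f
E
python3 - <<'E'
from h import *
move_ptp([*K,.19],yaw(a0))
print(servo_line([*K,z0],.1,guard=8))
o=observe();print(o["t"],o["position"],o["q"][5],o["torque"],o["force"])
move_gripper(0.0,35)
o=observe();print(o["t"],o["position"],o["grip_width"],o["grip_force"],o["torque"],o["force"])
for th in [0,.1,.2,.3]: turn(th)
E
```

```text
False
11.9833 [0.52045725 0.05276289 0.13235118] -2.685189769527955 [ 0.0202949  -0.04630071 -0.00440331] [-0.24286258 -0.02873592  0.03092846]
12.4 [0.51964619 0.05317765 0.13306913] 0.36075495017413295 34.36327815055847 [ 0.17361055  0.6408165  -0.08520545] [-3.60088893 -0.26960241  6.71285088]
0 12.71 T [ 0.228  0.578 -0.038] F [-3.   0.7  5.3] q6 -2.685
0.1 13.02 T [ 0.184  0.599 -0.053] F [-3.3  0.6  5.4] q6 -2.585
0.2 13.32 T [ 0.204  0.568 -0.006] F [-3.4  1.1  4.7] q6 -2.485
0.3 13.63 T [ 0.151  0.553 -0.047] F [-3.1  1.2  4.9] q6 -2.385
```

```bash
python3 - <<'E'
from h import *
def avg(n=10):
    r=[]
    for _ in range(n): pause(.02); r.append(observe()["torque"])
    r=np.array(r);print("avg",r.mean(0).round(4),r.std(0).round(4))
avg()
w1=get_image("wrist")
for th in [.4,.5,.6,.7,.8,.9,1.0]: turn(th)
avg()
w2=get_image("wrist")
c=lambda w:cv2.cvtColor(w["frame"][90:384,150:362],cv2.COLOR_RGB2BGR)
cv2.imwrite("pics/k1.png",cv2.resize(np.hstack([c(w1),c(w2)]),(780,540)))
E
```

```text
avg [ 0.1963  0.5264 -0.0399] [0.0165 0.0275 0.0138]
0.4 14.16 T [ 0.161  0.55  -0.035] F [-3.   0.4  4.3] q6 -2.285
0.5 14.47 T [ 0.122  0.503 -0.079] F [-3.   0.8  5.2] q6 -2.185
0.6 14.78 T [ 0.153  0.513 -0.055] F [-3.1  0.9  5.5] q6 -2.085
0.7 15.08 T [ 0.189  0.509 -0.044] F [-3.2 -0.4  5. ] q6 -1.985
0.8 15.39 T [ 0.217  0.527 -0.039] F [-3.3 -0.1  4.9] q6 -1.885
0.9 15.7 T [ 0.138  0.49  -0.034] F [-3.4  0.7  5.4] q6 -1.785
1.0 16.01 T [ 0.162  0.502 -0.083] F [-2.8  0.4  5.5] q6 -1.685
avg [ 0.1435  0.504  -0.0431] [0.0208 0.0207 0.0304]
```

View pics/k1.png

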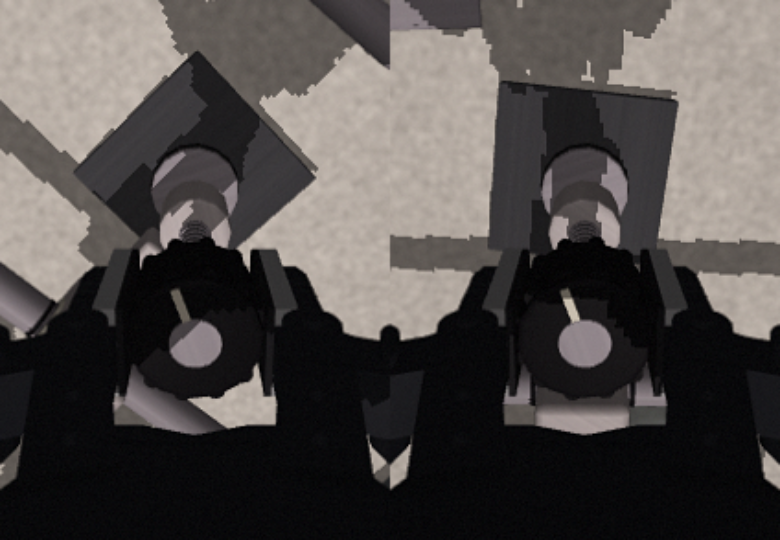

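```bash
python3 - <<'E'
from h import *
def avg(n=6):
    r=[]
    for _ in range(n): pause(.02); x=observe(); r.append([*x["torque"],x["force"][2]])
    return np.mean(r,0)
th=1.0; base=-.042
while th<5.0:
    th+=.1
    goto_joints(ik([*K,z0-.006*th/(2*np.pi)],yaw(a0-th)))
    m=avg(); 
    if abs(m[2]-base)>.03: m2=avg(12); print("chk",m2.round(3)); m=m2
    print(round(th,2),round(observe()["t"],1),m[2].round(3),m[3].round(1))
    if abs(m[2]-base)>.045: break
    if observe()["t"]>50: break
E
```

```text
1.1 16.6 -0.042 5.4
1.2 16.9 -0.033 5.1
1.3 17.3 -0.04 5.3
1.4 17.6 -0.037 5.6
1.5 18.0 -0.036 5.7
1.6 18.3 -0.021 5.1
1.7 18.7 -0.05 5.7
1.8 19.0 -0.034 5.4
1.9 19.4 -0.053 5.3
2.0 19.7 -0.043 5.6
chk [ 4.000e-03  4.560e-01 -5.500e-02  5.453e+00]
2.1 20.3 -0.055 5.5
chk [-0.008  0.462 -0.038  5.811]
2.2 20.8 -0.038 5.8
2.3 21.2 -0.041 5.7
2.4 21.5 -0.032 5.8
2.5 21.9 -0.04 6.0
2.6 22.2 -0.064 5.7
2.7 22.6 -0.04 5.9
2.8 22.9 -0.052 6.3
2.9 23.3 -0.055 6.0
3.0 23.6 -0.046 5.9
3.1 24.0 -0.032 6.1
3.2 24.3 -0.026 6.6
3.3 24.7 -0.039 6.3
3.4 25.0 -0.039 6.2
3.5 25.4 -0.058 6.0
3.6 25.7 -0.043 6.8
3.7 26.1 -0.044 6.4
3.8 26.4 -0.065 6.4
3.9 26.8 -0.034 6.7
4.0 27.1 -0.032 6.5
4.1 27.5 -0.042 6.8
4.2 27.8 -0.058 6.7
chk [-0.03   0.743 -0.07   6.577]
4.3 28.4 -0.07 6.6
chk [-0.015  0.746 -0.072  6.562]
4.4 28.9 -0.072 6.6
chk [-5.000e-03  7.400e-01 -1.080e-01  6.755e+00]
4.5 29.5 -0.108 6.8
```

```bash
python3 - <<'E'
from h import *
move_gripper(0.8)
p=observe()["position"]
servo_line([*K,.2],.15)
q=observe()["q"]
move_ptp([.40,.055,.22],yaw(a0-4.5))   # retreat
w=get_image("wrist");s=get_image("side");sc=get_image("scene")
c=lambda w:cv2.cvtColor(w["frame"],cv2.COLOR_RGB2BGR)
u,v=map(int,proj(s,[.55,.055,.06])); a=cv2.resize(c(s)[v-45:v+45,u-60:u+60],(400,300),interpolation=2)
u,v=map(int,proj(sc,[.55,.055,.06])); b=cv2.resize(c(sc)[v-45:v+45,u-60:u+60],(400,300),interpolation=2)
cv2.imwrite("pics/f.png",np.hstack([np.vstack([a,b]),cv2.resize(c(w),(400,300)).repeat(2,0)]))
o=observe();print(o["t"],o["position"],o["force"])
E
```

```text
31.2667 [0.4007406  0.05489156 0.219707  ] [ 0.71730393  0.62830762 -0.75381039]
```

View pics/f.png

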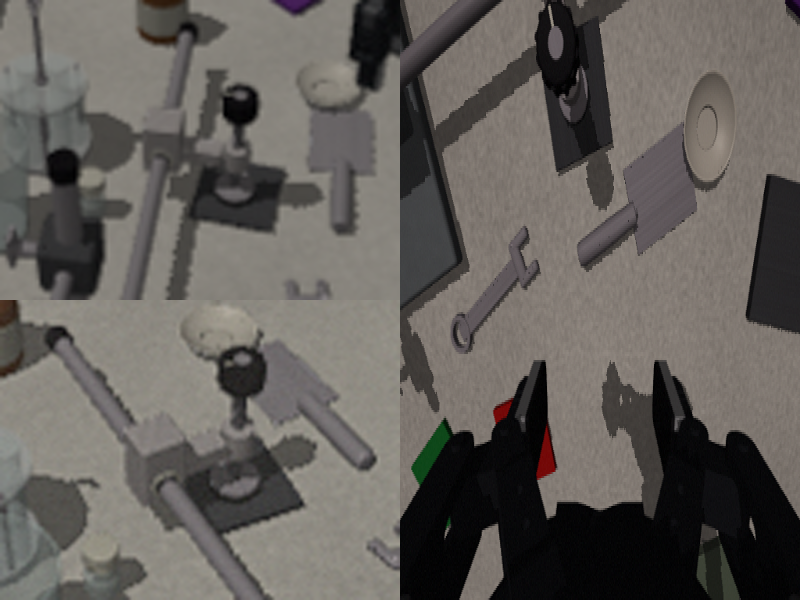

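Side and scene crops: foot on the plate at (237,190) and (238,485), with the bystanders unmoved. I'll check the collar once more from above before handing in.

```bash
python3 - <<'E'
from h import *
move_ptp([.545,.055,.21],yaw(A))
w=get_image("wrist");save(w,"w7.png",crop=(176,150,336,270),k=5)
o=observe();print(o["t"],o["force"])
E
```

```text
34.225 [ 0.37150725 -1.07704289 -0.41003618]
```

View pics/w7.png

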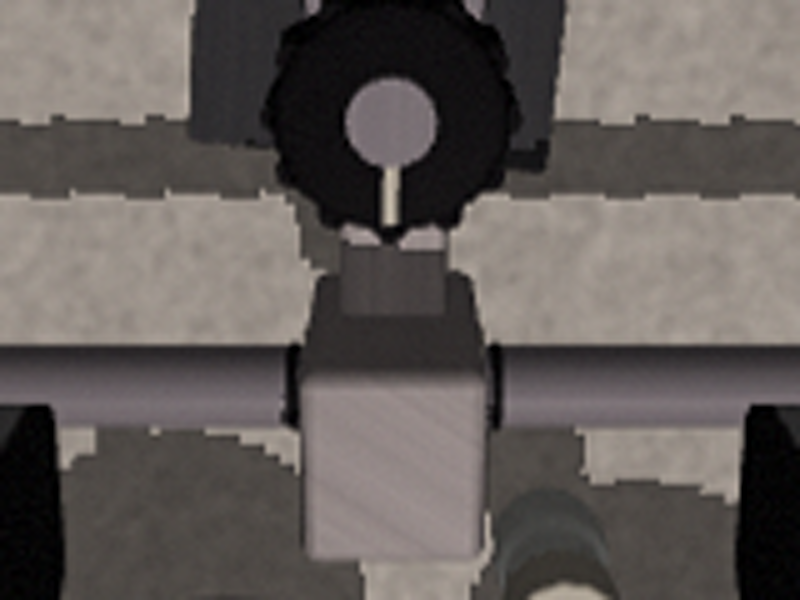

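The rings at (293,385) and (495,385) both show. The collar spans 302 to 486, so it is centred. The pointer's turn of about 258° matches the 4.5 rad commanded.

```bash
python3 -c "
from plant import *
print(sign_off())"
```

```text
the job is handed in; nothing more can be done
None
```

The job is handed in at about 34 s: the collar sits centred between the two rings and covers neither, and the foot is screwed down onto the bearing plate with an estimated 4 N, with the bystanders left where they were.

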